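Spin the sorting carousel and brake it on its index

ROBOT

A 7-joint arm with a two-finger parallel gripper is mounted at the origin on the work surface. World frame = base frame: x ahead of the robot, y to its left, z up, the work surface at z = 0. Lengths are in m, angles in rad, forces in N, time in s.
With the tool pointing down it reaches from about 0.375 to 0.925 m from the base axis. Payload 3.1 kg.
Tool frame: the origin (TCP) lies between the finger pads; the fingertips stand 19 mm ahead of it and the grasp point (between the pads) is the TCP; z points along the fingers, y is the direction in which the jaws open and shut (so a half turn about z gives the same grasp; the last joint's range is limited). The gripper opens to 85 mm and grips with 20 to 120 N. Pads are 22 mm wide; open, the fingers measure 114 mm over their backs; the gripper's body (76 mm by 85 mm) begins 54 mm behind the grasp point. The pads swing forward as they close: fully open they stand 13 mm farther back than shut.
Start: joints at [-1.369, 0.383, 0.044, 1.598, -0.018, 1.161, -0.05], TCP at [0.192, 0.621, 0.25] pointing down, gripper open.
Joint ranges: [-2.61, 2.61], [-0.41, 2.15], [-1.48, 1.57], [0, 2.5], [-1.57, 4.71], [0.05, 1.97], [-2.85, 2.85]. Speed limits (rad/s): [2.79, 2.79, 3.14, 3.14, 3.14, 3.14, 3.14].

INTERFACE

Orientations are given as a unit quaternion [x, y, z, w].
In Python, from bench import move_ptp, movel, move_j, move_gripper, pause, inverse_kinematics, read_camera, camera_params, MotionError, sign_off, look_for, tip_of, read_time_s, read_qpos, read_joint_vel, read_effort, read_eef_pos, read_tcp_rot, read_ft_force, read_ft_torque, read_finger_gap gives the robot as it stands. Calls block until the motion is done:
- move_ptp(position, orientation): joint-space move of the TCP to a pose.
- movel(position, orientation=None, speed=0.15): straight line of the TCP; orientation=None keeps the orientation; speed is the mean speed in m/s.
- move_j(angles): joint-space move.
- move_gripper(opening, effort=None): finger opening in m; effort is the grip in N (None keeps the last); returns when the fingers have stopped.
- pause(seconds).
- inverse_kinematics(position, orientation): joint angles nearest the present ones, or None.
- read_camera(name): name is "scene" or "top"; returns the picture (480x640x3 uint8, red, green, blue); there is no depth.
- camera_params(name): a dict with "K" (3x3 intrinsics, pixels), "camera_from_world" (4x4, takes a point from world to camera coordinates). Camera axes: x right, y down, z forward; pixel columns grow to the right and rows downward; lengths in m; the calibration is good to about 2 mm. A picture is of the moment at which its call begins. camera_params takes no time and is no camera call.
A pose or a line that the arm cannot do raises MotionError and nothing moves.
- sign_off(): hands the job in, once; it reports no verdict.
Trained networks look in the newest picture that a camera, given by its name, has taken for a name from the list of things; names that differ only in an ending like _2 or _b are one class to them, and where a whole thing is asked for, a point or a joint stands for the part that bears it (a point fixed in the world has none). Each returns a list of dicts, best first, with "confidence" (0 to 1); they miss things now and then, are a little off and sometimes report something else, mostly with a low value. They report only what shows in the picture. A call takes as long as a camera call.
- look_for(camera, name): "at" ([column, row] in pixels, amid what is visible of it).
- tip_of(camera, name): "at" ([column, row] in pixels: a listed point, or the origin of a listed thing).
Readings, each from a call of its own:
- read_time_s(): time.
- read_qpos(): joint angles.
- read_joint_vel(): joint speeds.
- read_effort(): joint torques, N m.
- read_eef_pos(): TCP position.
- read_tcp_rot(): TCP orientation.
- read_ft_force(): force on the tool from outside, world axes, zero at the start.
- read_ft_torque(): the same for the moment, N m.
- read_finger_gap(): finger opening in m.
Only numpy, scipy, OpenCV 4.12 (cv2) and the standard library are available. Lean on these libraries where they do the work, as an engineer would, in place of code of your own. Each camera call takes 0.05 s, during which the arm holds its last target.

TASK

Check that the bead-sorting carousel runs freely and leave it indexed: flick it into a spin anticlockwise (seen from above) by pushing one of its cups with a fingertip, and let the rectangular cup coast past the index block at least once untouched. When the dark line beside the rectangular cup comes round to the index block on a later pass, brake the moving disc with a fingertip on its flat rim, so that it stops with the line within the width of the block, then take the hand away. Do not brake it elsewhere and drag it round to its place, never turn the carousel backwards, grasp nothing, and leave the other things on the mat where they are.

Things in the scene. Friction and masses are not known exactly. Their poses are not given: they have to be found in the camera images.
- stand: the fixed stand of the carousel: a grey round foot 170 mm across, in any yaw, with the index block on its +x side. Origin: on the spin axis at the underside of the foot (on the mat, 2 mm above the table); z up, x from the axis to the index block. The block is 30 mm wide (tangentially), 24 mm deep, stands 12 mm outside the disc's edge, its top level with the disc's top
- hub (a point): point on the spin axis at the height of the disc's flat top, 57 mm above the table. The aluminium disc, about 1.5 kg, has radius 120 mm and is 12 mm thick; a steel hub of radius 20 mm rises 8 mm above it. Its flat free rim, to brake on, lies 80 to 120 mm from the axis all round; a press of a few newtons there stops the disc within a few hundredths of a second
- index (a point): fixed point at the edge of the disc, at the height of its top, straight in front of the middle of the index block, 120 mm from the axis
- line (a point): turns with the disc: the outer end, at the disc's edge on the flat top, of the dark radial line 8 mm wide and 42 mm long beside the rectangular cup. Four black cups are fixed on the disc, 22 mm high, centres 58 mm from the axis and 90 degrees apart: the rectangular one (36 mm radially, 44 mm across) on the line's radius, three round, 30 mm across. Push a side of one for the flick
- carousel (a joint): turn of the carousel about its vertical axis in rad, anticlockwise from above positive, endless, not wrapped: the line is at the index block at 0, 6.28, 12.57 ... It starts between -3.0 and -0.6. It runs almost free: from 4 rad/s it coasts some 15 s (about 19 rad), losing about 16 % of its speed and 0.06 rad/s more each second, and stays wherever it is stopped
- jar: loose glass jar, 44 mm across, 55 mm high, to be left alone; origin at its underside
- tape: loose paper tape roll, 60 mm across, 18 mm high, to be left alone; origin at its underside
- driver: loose screwdriver 130 mm long lying on the mat, to be left alone
- spool: loose copper wire spool, 40 mm across, 36 mm high, to be left alone; origin at its underside
- tray: loose white open tray 85 x 65 x 25 mm, to be left alone; origin at its underside
- block: loose steel bench block 50 x 50 x 30 mm, to be left alone; origin at its underside

How it is judged:
By the outcome, as a careful person would: the job done as asked, in the order asked, and still so for the second after the job is handed in, with the robot touching nothing.
It also fails if it takes over 48 s, if anything falls off the work surface, if the arm or the gripper's body presses on something with over 40 N, if the wrist force passes 120 N, or if a joint passes its speed limit or range.

## Working session

There is one attempt and no reset: what is moved stays moved. The work goes in short steps, each a Python script; the robot and the scene stay as the last script left them, time stands still between calls to the robot, and variables do not carry over. Pictures are saved under pics/ and viewed, and the job is handed in when it is done.

```bash
ls; mkdir -p pics
python3 - <<'E'
from bench import *
import cv2
for c in("scene","top"):
    im=read_camera(c); cv2.imwrite(f"pics/{c}0.png",im[:,:,::-1])
    p=camera_params(c); print(c,p["K"],p["camera_from_world"])
    for n in("hub","index","line","stand","jar","tape","driver","spool","tray","block"):
        try:
            r=tip_of(c,n)[:2]; print(n,[(x["at"],round(x["confidence"],2)) for x in r])
        except Exception as e: print(n,e)
print(read_time_s(),read_eef_pos(),read_tcp_rot(),read_finger_gap())
E
```

```text
pics
scene [[449.22884347   0.         318.6311104 ]
 [  0.         449.22884347 240.71605237]
 [  0.           0.           1.        ]] [[ 0.68424215  0.72922798  0.00626394 -0.41706823]
 [ 0.60873137 -0.56640691 -0.55554418 -0.27806417]
 [-0.40157042  0.3839398  -0.83146343  1.15054431]
 [ 0.          0.          0.          1.        ]]
hub [([273.8, 253.5], 0.55)]
index [([273.4, 252.9], 0.61), ([174.0, 321.8], 0.17)]
line [([314.5, 218.1], 0.87), ([358.1, 200.1], 0.73)]
stand [([277.5, 273.3], 0.89)]
jar [([355.5, 197.0], 0.91)]
tape [([393.4, 254.7], 0.73)]
driver [([141.1, 276.3], 0.93)]
spool [([175.0, 322.7], 0.89), ([276.8, 253.1], 0.61)]
tray [([217.6, 384.2], 0.79)]
block [([319.8, 173.4], 0.75)]
top [[545.6609199    0.         323.39896429]
 [  0.         545.6609199  245.03290613]
 [  0.           0.           1.        ]] [[ 0.02377293 -0.99971553 -0.00192309  0.03513908]
 [-0.9967993  -0.02355663 -0.07639533  0.563894  ]
 [ 0.0763283   0.00373308 -0.99707575  1.20487722]
 [ 0.          0.          0.          1.        ]]
hub [([361.1, 263.3], 0.57)]
index [([414.5, 287.6], 0.92)]
line [([304.6, 266.6], 0.9), ([271.0, 201.0], 0.42)]
stand []
jar [([247.9, 269.6], 0.57)]
tape [([271.6, 202.0], 0.9)]
driver [([453.0, 341.8], 0.81)]
spool [([457.0, 285.6], 0.74)]
tray [([461.3, 219.2], 0.93)]
block [([250.6, 325.1], 0.68)]
1.1 [0.19196848 0.62101869 0.25027934] [ 1.49337738e-01  9.88786246e-01 -5.69834539e-06  4.77160385e-06] 0.08583525015120701
```

View pics/scene0.png

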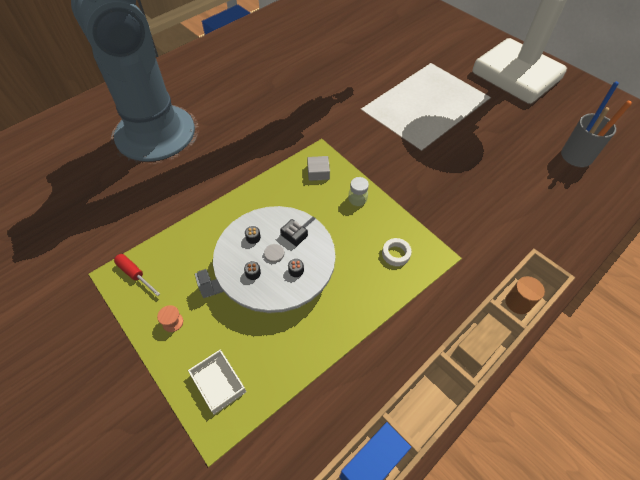

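View pics/top0.png

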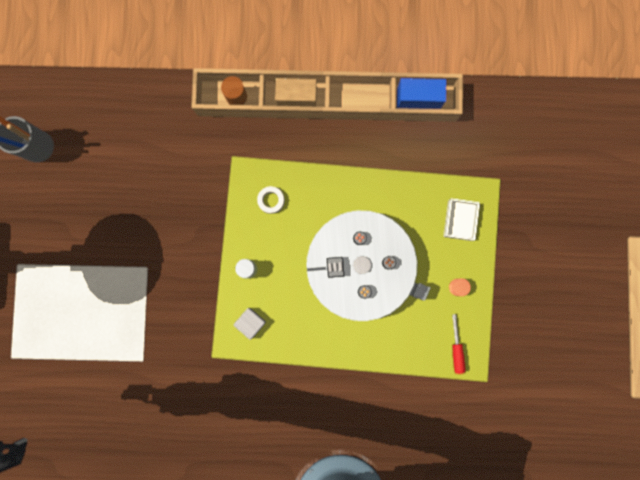

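The top view shows the disc centred near (361,265), the line pointing left at (307,268), and the index block at (422,291). The scene view agrees. Next I'll compute positions.

```bash
cat > h.py <<'E'
import numpy as np
from bench import *
P=camera_params("top");K=np.array(P["K"]);T=np.array(P["camera_from_world"])
def back(uv,z,K=K,T=T):
    d=T[:3,:3].T@np.linalg.solve(K,[uv[0],uv[1],1.]); c=-T[:3,:3].T@T[:3,3]
    return (c+d*(z-c[2])/d[2])
def proj(p):
    q=K@(T[:3,:3]@np.asarray(p)+T[:3,3]); return q[:2]/q[2]
E
python3 - <<'E'
from h import *
import cv2
im=cv2.imread("pics/top0.png").astype(int)
# disc mask: bright grey, low saturation, fit circle in world plane
hsv=cv2.cvtColor(im.astype('uint8'),cv2.COLOR_BGR2HSV)
m=((hsv[...,1]<40)&(hsv[...,2]>140)).astype('uint8')
n,l,s,c=cv2.connectedComponentsWithStats(m)
k=[i for i in range(1,n) if abs(c[i][0]-361)<10 and abs(c[i][1]-265)<10 and s[i][4]>2000][0]
ct=max(cv2.findContours((l==k).astype('uint8'),cv2.RETR_EXTERNAL,cv2.CHAIN_APPROX_NONE)[0],key=len)
h=cv2.convexHull(ct)[:,0]
w=np.array([back(q,.057)[:2] for q in h])
A=np.c_[2*w,np.ones(len(w))];x=np.linalg.lstsq(A,(w**2).sum(1),rcond=None)[0]
print("circle",x[:2],np.sqrt(x[2]+x[:2]@x[:2]),s[k])
for n,p,z in(("hub",(361.1,263.3),.057),("index",(414.5,287.6),.057),("line",(304.6,266.6),.057),("jar",(247.9,269.6),.002),("block",(250.6,325.1),.002),("tape",(271.6,202),.002),("spool",(457,285.6),.002),("driver",(453,341.8),.01),("tray",(461,219),.002)):
    v=back(p,z)[:2];d=v-x[:2];print(n,v.round(4),np.hypot(*d).round(4),np.degrees(np.arctan2(d[1],d[0])).round(1))
big=cv2.resize(im[190:340,280:480].astype('uint8'),None,fx=4,fy=4,interpolation=cv2.INTER_CUBIC);cv2.imwrite("pics/crop.png",big)
E
```

```text
circle [ 0.51881821 -0.03588288] 0.11962148193762183 [ 307  211  110  110 8728]
hub [ 0.5223 -0.0346] 0.0037 20.0
index [ 0.4723 -0.1514] 0.1245 -111.9
line [0.5122 0.0881] 0.1242 93.1
jar [0.5043 0.2191] 0.2554 93.3
block [0.3792 0.2087] 0.2816 119.7
tape [0.6607 0.1699] 0.25 55.4
spool [ 0.4792 -0.2568] 0.2244 -100.2
driver [ 0.3535 -0.2465] 0.2678 -128.1
tray [ 0.6317 -0.2652] 0.2555 -63.8
```

View pics/crop.png

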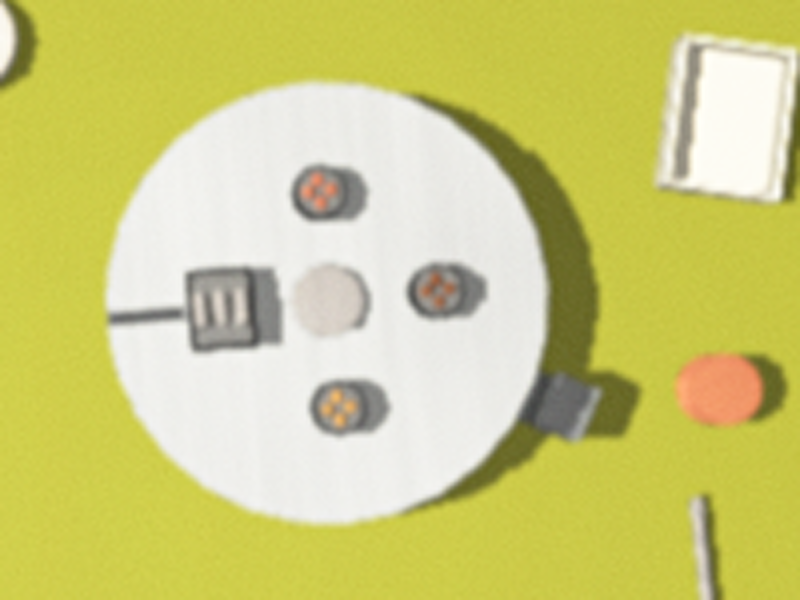

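Run:
```python
from h import *
import cv2
im=cv2.imread("pics/top0.png")
cv2.imwrite("pics/blk.png",cv2.resize(im[270:315,395:455],None,fx=12,fy=12,interpolation=cv2.INTER_CUBIC))
C=np.array([.5188,-.0359])
for a in range(-125,-100,4):
    pass
big=cv2.resize(im[270:315,395:455],None,fx=12,fy=12,interpolation=cv2.INTER_CUBIC)
for a,col in((-109,(0,0,255)),(-112,(255,0,0)),(-115,(0,255,0))):
    r=np.radians(a);e=np.array([np.cos(r),np.sin(r)]);t=np.array([-e[1],e[0]])
    q=[C+e*x+t*y for x,y in((.132,-.015),(.156,-.015),(.156,.015),(.132,.015))]
    pts=np.array([(proj([*p,.057])-[395,270]+.5)*12 for p in q]).astype(int)
    cv2.polylines(big,[pts],True,col,1)
cv2.imwrite("pics/blk.png",big)
d=back((306.3,269.5),.057)[:2]-C;print(d,np.degrees(np.arctan2(d[1],d[0])))
```

```text
[-0.01284971  0.12017676] 96.1030747624913
```

View pics/blk.png

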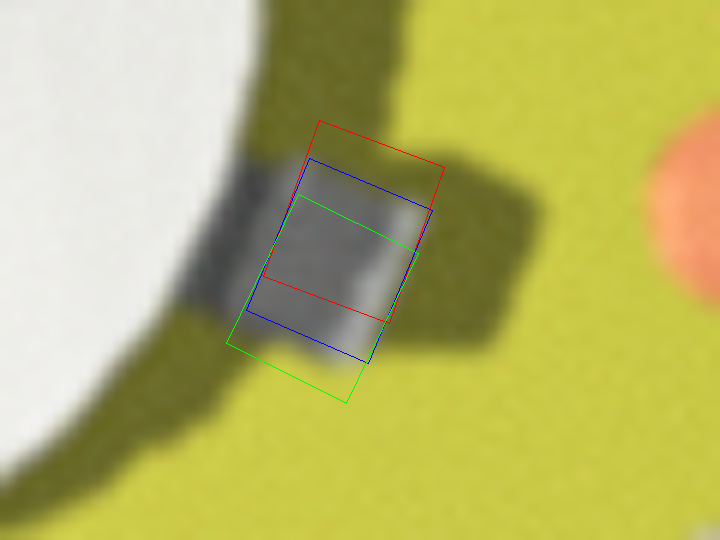

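```bash
cat > sim.py <<'E'
import numpy as np
# frame: x' = radial at cup start, y' = tangential (ccw). mm
def rectpts(hx,hy,n=25):
    s=np.linspace(-1,1,n);o=np.ones(n)
    return np.r_[np.c_[s*hx,o*hy],np.c_[s*hx,-o*hy],np.c_[o*hx,s*hy],np.c_[-o*hx,s*hy]]
F=rectpts(11,14.5);Cp=rectpts(18,22)+[58,0]
def R(a):return np.array([[np.cos(a),-np.sin(a)],[np.sin(a),np.cos(a)]])
def hit(th,p):
    q=(F+p)@R(th) # into disc frame
    a=((np.abs(q-[58,0])<[18,22]).all(1)).any()
    b=((np.abs(Cp@R(th).T-p)<[11,14.5]).all(1)).any()
    return a or b
def mj(u):return 10*u**3-15*u**4+6*u**5
def tr(u):  # trapezoid 25% ramps
    a=.25;v=1/(1-a)
    return np.where(u<a,v*u*u/2/a,np.where(u<1-a,v*(u-a/2),1-v*(1-u)**2/2/a))
def run(s,e,T,prof,dt=.004):
    th=0;w=0;t=0;s=np.array(s,float);e=np.array(e,float);mg=99;wmax=0;lc=0
    while t<T+1.0:
        t+=dt;p=s+(e-s)*float(prof(min(t/T,1)))
        w=max(0,w-dt*(.16*w+.06*(w>0)));n=th+w*dt
        k=n
        while hit(k,p) and k<n+.3:k+=.0005
        if k>n: w=(k-th)/dt; lc=t
        th=k
        # follower: round cup at th-pi/2
        c=58*np.array([np.cos(th-np.pi/2),np.sin(th-np.pi/2)]);c2=-c;c3=58*np.array([-np.cos(th),-np.sin(th)])
        for cc in(c,c2,c3): mg=min(mg,np.sqrt((np.clip(np.abs(cc-p)-[11,14.5],0,None)**2).sum())-15)
    return w,lc,th,mg
if __name__=="__main__":
  for s,e in(((55,-41),(85,50)),((52,-41),(90,50)),((52,-41),(95,40)),((60,-41),(95,30)),((62,-41),(100,45))):
    d=np.hypot(*(np.subtract(e,s)))
    for sp in(110,150):
      for pf in(mj,tr):print(s,e,sp,pf.__name__,[round(float(x),2) for x in run(s,e,d/sp,pf)])
E
python3 sim.py
python3 - <<'E'
from h import *
from scipy.spatial.transform import Rotation as Ro
C=np.array([.5188,-.0359])
for psi in(0,30,60,73,90,96,120,150,186,-30,-60):
    # tool y at world angle psi, z down
    y=np.array([np.cos(np.radians(psi)),np.sin(np.radians(psi)),0]);z=np.array([0,0,-1.]);x=np.cross(y,z)
    q=Ro.from_matrix(np.c_[x,y,z]).as_quat()
    r=inverse_kinematics([C[0]+.04,C[1]+.055,.09],q);print(psi,None if r is None else np.round(r,2))
E
```

```text
(55, -41) (85, 50) 110 mj [2.2, 0.29, 4.35, 9.08]
(55, -41) (85, 50) 110 tr [2.09, 0.22, 4.27, 9.07]
(55, -41) (85, 50) 150 mj [3.17, 0.22, 5.44, 9.07]
(55, -41) (85, 50) 150 tr [2.95, 0.16, 5.22, 9.07]
(52, -41) (90, 50) 110 mj [2.1, 0.28, 4.22, 13.61]
(52, -41) (90, 50) 110 tr [1.98, 0.22, 4.14, 13.61]
(52, -41) (90, 50) 150 mj [2.96, 0.21, 5.17, 13.61]
(52, -41) (90, 50) 150 tr [2.84, 0.16, 5.11, 13.61]
(52, -41) (95, 40) 110 mj [2.02, 0.3, 3.92, 14.79]
(52, -41) (95, 40) 110 tr [1.91, 0.2, 3.83, 14.79]
(52, -41) (95, 40) 150 mj [2.78, 0.19, 4.72, 14.79]
(52, -41) (95, 40) 150 tr [2.67, 0.15, 4.65, 14.79]
(60, -41) (95, 30) 110 mj [1.97, 0.26, 3.54, 12.42]
(60, -41) (95, 30) 110 tr [1.76, 0.18, 3.28, 12.42]
(60, -41) (95, 30) 150 mj [2.72, 0.19, 4.35, 12.42]
(60, -41) (95, 30) 150 tr [2.51, 0.14, 4.12, 12.42]
(62, -41) (100, 45) 110 mj [1.73, 0.26, 3.41, 21.08]
(62, -41) (100, 45) 110 tr [1.62, 0.21, 3.3, 21.08]
(62, -41) (100, 45) 150 mj [2.48, 0.2, 4.25, 21.08]
(62, -41) (100, 45) 150 tr [2.37, 0.16, 4.17, 21.08]
0 [-0.64  0.49  0.65  1.96 -0.4   0.82  0.22]
30 [-0.61  0.48  0.61  1.96 -0.37  0.81  0.73]
60 [-0.6   0.47  0.59  1.96 -0.36  0.81  1.24]
73 [-0.59  0.47  0.58  1.96 -0.35  0.81  1.46]
90 [-0.57  0.46  0.55  1.96 -0.33  0.81  1.74]
96 [-0.56  0.46  0.54  1.96 -0.33  0.81  1.84]
120 [-0.51  0.45  0.49  1.96 -0.29  0.8   2.23]
150 [-0.4   0.43  0.35  1.95 -0.2   0.79  2.68]
186 [-1.07  1.    1.37  1.98 -1.09  1.19 -2.28]
-30 [-0.67  0.5   0.68  1.96 -0.42  0.83 -0.28]
-60 [-0.7   0.51  0.72  1.96 -0.45  0.83 -0.78]
```

```bash
cat >> h.py <<'E'
from scipy.spatial.transform import Rotation as Ro
C=np.array([.5188,-.0359]);IDX=np.radians(-112.);A0=np.radians(96.1)
er=np.array([np.cos(A0),np.sin(A0)]);et=np.array([-er[1],er[0]])
def loc(a,b):return C+er*a/1e3+et*b/1e3
_y=np.array([-et[0],-et[1],0]);_z=np.array([0,0,-1.])
Q=Ro.from_matrix(np.c_[np.cross(_y,_z),_y,_z]).as_quat()
TIP=.019
E
python3 - <<'E'
from h import *
move_gripper(0.0,20);print(read_time_s(),read_finger_gap())
m=[.345,.09]
move_ptp([*m,.10+TIP],Q);print(read_time_s(),read_ft_force().round(2) if hasattr(read_ft_force(),'round') else read_ft_force())
movel([*m,.010+TIP],Q,.2);print(read_time_s())
f0=np.array(read_ft_force())
for d in(.004,.002,.001,.0,-.001):
    t=read_time_s();movel([*m,d+TIP],Q,.05);f=np.array(read_ft_force())-f0
    print(d,round(read_time_s()-t,3),f.round(2),np.round(read_eef_pos(),4))
    if abs(f[2])>12:break
movel([*m,.010+TIP],Q,.2)
t=read_time_s();movel([*m,.0+TIP],Q,.2);print("fast",read_time_s()-t,np.array(read_ft_force())-f0)
t=read_time_s();movel([*m,.010+TIP],Q,.2);print("up",read_time_s()-t)
movel([*m,.10+TIP],Q,.3);print(read_time_s(),read_eef_pos())
E
```

```text
1.8667 -0.0001544350461538142
3.9083 [ 0.29 -0.68 -0.22]
4.5083
0.004 0.267 [-0.45 -0.72  0.26] [0.3457 0.0905 0.0238]
0.002 0.25 [-0.29 -0.58  1.47] [0.3452 0.0902 0.0213]
0.001 0.25 [-3.71 -1.36 19.83] [0.3452 0.0901 0.021 ]
fast 0.25 [-5.6646929  -2.82316944 38.28780674]
up 0.25
6.475 [0.3451718  0.09061666 0.11929773]
```

```bash
cat >> h.py <<'E'
ang=np.radians(np.arange(0,360,.5));rr=np.arange(.086,.116,.002)
_w=np.stack([C[0]+np.outer(np.cos(ang),rr),C[1]+np.outer(np.sin(ang),rr),np.full((len(ang),len(rr)),.057)],-1)
_c=_w@T[:3,:3].T+T[:3,3];_p=_c@K.T;MX=(_p[...,0]/_p[...,2]).astype('f4');MY=(_p[...,1]/_p[...,2]).astype('f4')
import cv2
def ring(im):
    g=cv2.cvtColor(im,cv2.COLOR_RGB2GRAY)
    return cv2.remap(g,MX,MY,cv2.INTER_LINEAR).astype(float)
def contrast(im):
    """narrow dark bar score for each angle: both neighbours brighter, worst-quartile over radius"""
    p=ring(im); c=cv2.blur(np.vstack([p[-20:],p,p[:20]]),(1,5))[20:-20]
    l=np.roll(c,16,0);r=np.roll(c,-16,0)   # +-8 deg
    return np.percentile(np.minimum(l,r)-c,25,axis=1)
def line_angle(im):
    s=contrast(im);i=int(s.argmax());k=np.arange(i-5,i+6)
    v=np.clip(s[k%720],0,None);a=((v*k).sum()/v.sum())*.5
    return np.radians(a),s[i]
E
python3 - <<'E'
from h import *
s=loc(52,-41)
movel([.345,.09,.17],Q,.3)
movel([*s,.17],Q,.3)
im=read_camera("top");a=line_angle(im);print(np.degrees(a[0]),a[1])
movel([*s,.057+.005+TIP],Q,.2)
im=read_camera("top");a=line_angle(im);print(np.degrees(a[0]),a[1],[(np.degrees(np.arctan2(*(back(x["at"],.057)[:2]-C)[::-1])),x["confidence"]) for x in tip_of("top","line")])
cv2.imwrite("pics/t1.png",im[:,:,::-1]);i2=read_camera("scene");cv2.imwrite("pics/s1.png",i2[:,:,::-1])
print(read_time_s(),read_eef_pos(),s,read_ft_force())
a=line_angle(cv2.imread("pics/top0.png")[:,:,::-1].copy());print(np.degrees(a[0]),a[1])
E
```

```text
345.2147592966273 31.45
159.36313236313237 11.199999999999996 []
8.4667 [0.55544264 0.02030538 0.08284017] [0.55404212 0.0201624 ] [ 0.65734812 -0.33990219  0.02221957]
96.01402315312092 112.50000000000001
```

View pics/t1.png

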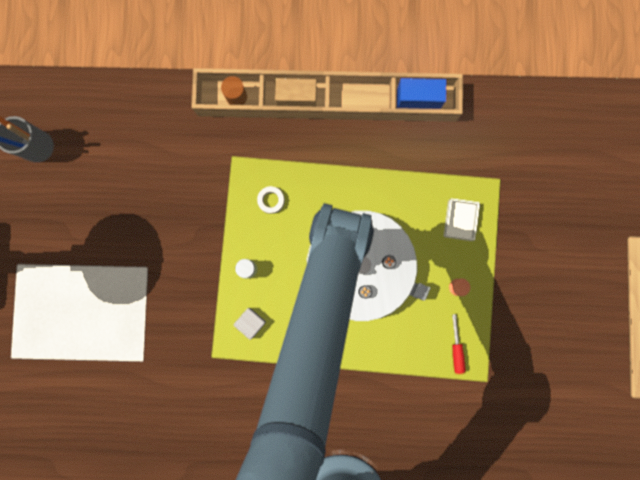

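View pics/s1.png

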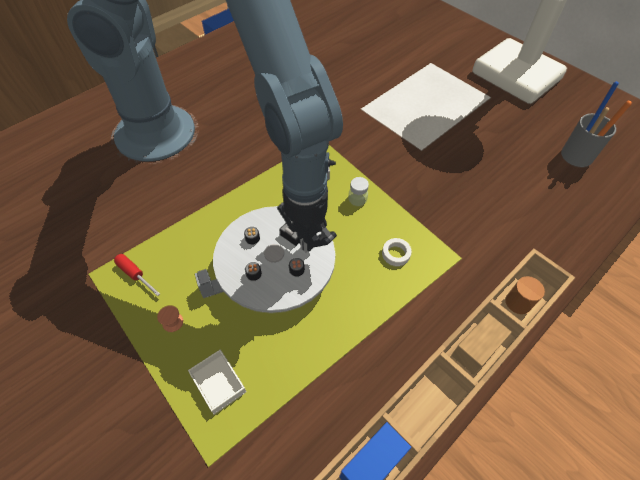

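Both views show the hand at the clockwise side of the rectangular cup. The arm hides the left half of the disc in the top view, but the index side is clear. I'll test the detector on the scene camera too.

```bash
cat >> h.py <<'E'
_maps={"top":(MX,MY)}
P2=camera_params("scene");K2=np.array(P2["K"]);T2=np.array(P2["camera_from_world"])
_p2=(_w@T2[:3,:3].T+T2[:3,3])@K2.T;_maps["scene"]=((_p2[...,0]/_p2[...,2]).astype('f4'),(_p2[...,1]/_p2[...,2]).astype('f4'))
def cands(im,cam,thr=35):
    g=cv2.cvtColor(im,cv2.COLOR_RGB2GRAY);p=cv2.remap(g,*_maps[cam],cv2.INTER_LINEAR).astype(float)
    c=cv2.blur(np.vstack([p[-20:],p,p[:20]]),(1,5))[20:-20]
    s=np.percentile(np.minimum(np.roll(c,16,0),np.roll(c,-16,0))-c,25,axis=1)
    out=[]
    for _ in range(3):
        i=int(s.argmax())
        if s[i]<thr:break
        k=np.arange(i-5,i+6);v=np.clip(s[k%720],0,None);out.append((np.radians((v*k).sum()/v.sum()*.5)-IDX,float(s[i])))
        s[np.arange(i-16,i+17)%720]=-99
    return out
def coast(w0,t,c1=.16,c2=.06):
    ts=np.log(1+c1*w0/c2)/c1; t=np.clip(t,0,ts)
    return (w0+c2/c1)*(1-np.exp(-c1*t))/c1-c2/c1*t, (w0+c2/c1)*np.exp(-c1*t)-c2/c1
from scipy.optimize import least_squares
def fit(D,t0):
    """D rows (t,angle mod 2pi). returns th0,w0,c1 scale, inliers"""
    D=np.array(D);t=D[:,0]-t0
    wr=lambda x:(x+np.pi)%(2*np.pi)-np.pi
    best=(-1,)
    for w in np.arange(.6,5.5,.05):
        d=coast(w,t)[0]
        for th in np.arange(-2.6,.3,.06):
            n=(np.abs(wr(D[:,1]-th-d))<.12); k=len(set(D[n,0]))
            if k>best[0]:best=(k,th,w)
    x=np.array([best[1],best[2],1.])
    for tol in(.15,.1,.08):
        n=np.abs(wr(D[:,1]-x[0]-coast(x[1],t,.16*x[2],.06*x[2])[0]))<tol
        f=lambda x:np.r_[wr(D[n,1]-x[0]-coast(x[1],t[n],.16*x[2],.06*x[2])[0])/.02,(x[2]-1)/.15]
        x=least_squares(f,x).x
    return x,len(set(D[n,0])),np.std(f(x)[:-1])*.02
E
python3 - <<'E'
from h import *
for f,c in(("top0","top"),("scene0","scene"),("t1","top"),("s1","scene")):
    im=cv2.imread(f"pics/{f}.png")[:,:,::-1].copy()
    print(f,[(round(np.degrees(a+IDX),1),round(s)) for a,s in cands(im,c,20)])
D=[(t,(-2+coast(2.8,t)[0])%6.283) for t in np.arange(.6,2,.1)]
print(fit(D,0))
q=inverse_kinematics([*loc(87.5,48.5),.08],Q);print(q,read_qpos())
print(coast(2.8,np.arange(0,8)))
E
```

```text
top0 [(np.float64(96.0), 113)]
scene0 [(np.float64(96.4), 112)]
t1 []
s1 []
(array([-2.00032816,  2.80043717,  1.00050403]), 14, np.float64(4.116672170836684e-05))
[-0.79463122  0.33892155  0.68219738  2.18907102 -0.32655217  0.71217126
  0.21651079] [-0.6376005   0.48984362  0.6360584   1.97523174 -0.40166256  0.79896826
  0.33333386]
(array([ 0.        ,  2.55902169,  4.68423005,  6.43976707,  7.88029096,
        9.05237837,  9.99571929, 10.74413533]), array([2.8       , 2.33055653, 1.93052319, 1.58963727, 1.29915345,
       1.05161946, 0.84068491, 0.66093835]))
```

```bash
cat > go.py <<'E'
from h import *
import pickle
s=loc(52,-41);e=loc(87.5,48.5)
movel([*e,.057+.005+TIP],Q,.16);t0=read_time_s()
movel([*e,.057+.003+TIP],Q,.05)
print("t0",t0,read_eef_pos())
D=[];imgs=[];braked=False;i=0;fitres=None
try:
  while read_time_s()<t0+14:
    c=("top","scene")[i%2];i+=1
    t=read_time_s();im=read_camera(c);imgs.append((t,c,im))
    new=[(t,a) for a,sc in cands(im,c)]
    D+=new
    if len(D)<8 or (not new and i%6): continue
    x,n,sd=fit(D,t0)
    if n<8: continue
    tt=np.linspace(0,14,14001);th,w=coast(x[1],tt,.16*x[2],.06*x[2]);th=th+x[0]
    k=np.searchsorted(th+.02*w,2*np.pi)
    if k>=len(tt):
        th_end=th[-1]
        if i%6==0:print("will not reach",x,th_end)
        if n>30: break
        continue
    tc=t0+tt[k]-.20; now=read_time_s()
    if i%10<2:print(round(now,2),x.round(3),n,round(sd,4),"cmd at",round(tc,3),"w",round(w[k],2))
    if tc-now<.17:
        if tc>now:pause(tc-now)
        tb=read_time_s();movel([*e,.056+TIP],Q,.15);te=read_time_s()
        f=read_ft_force();braked=True
        print("brake cmd",tb,"want",tc,"end",te,x,n,sd,"w",w[k],"F",f);break
finally:
  pickle.dump((t0,D,imgs),open("log.pkl","wb"))
for c in("top","scene"):
    im=read_camera(c);print(c,read_time_s(),cands(im,c,25));cv2.imwrite(f"pics/b_{c}.png",im[:,:,::-1])
print(braked,read_eef_pos(),read_ft_force())
E
python3 go.py
```

```text
t0 9.2167 [0.4621614  0.04551315 0.07900427]
9.97 [0.135 4.795 1.   ] 10 0.0018 cmd at 10.448 w 3.74
brake cmd 10.45 want 10.447700000000001 end 10.7 [0.13549587 4.79463674 0.99990226] 11 0.0017239835907091675 w 3.7368160896902847 F [0.242098   1.54432795 8.66776492]
top 10.75 [(np.float64(5.773297889868189), 52.150000000000006)]
scene 10.8 [(np.float64(5.767820607141251), 43.75), (np.float64(4.125961604133419), 31.85)]
True [0.4629608  0.04654205 0.07610057] [-0.09777465  0.25550331  7.98347622]
```

Run:
```python
from h import *
import pickle
t0,D,I=pickle.load(open("log.pkl","rb"))
print(t0)
for d in D:print(round(d[0],3),round(float(d[1]),3))
print([(round(t,2),c) for t,c,_ in I])
print(cands(read_camera("top"),"top",25),read_time_s(),read_ft_force())
```

```text
9.2167
9.467 7.593
9.517 7.819
9.567 8.048
9.617 1.988
9.667 2.21
9.717 2.434
9.767 2.651
9.817 2.871
9.867 3.08
9.917 3.298
10.017 3.717
[(9.47, 'top'), (9.52, 'scene'), (9.57, 'top'), (9.62, 'scene'), (9.67, 'top'), (9.72, 'scene'), (9.77, 'top'), (9.82, 'scene'), (9.87, 'top'), (9.92, 'scene'), (9.97, 'top'), (10.02, 'scene'), (10.07, 'top'), (10.12, 'scene'), (10.17, 'top'), (10.22, 'scene'), (10.27, 'top'), (10.32, 'scene')]
[(np.float64(5.772269324504045), 53.9)] 10.85 [-1.3199385   0.83491337  8.27492634]
```

View pics/b_top.png

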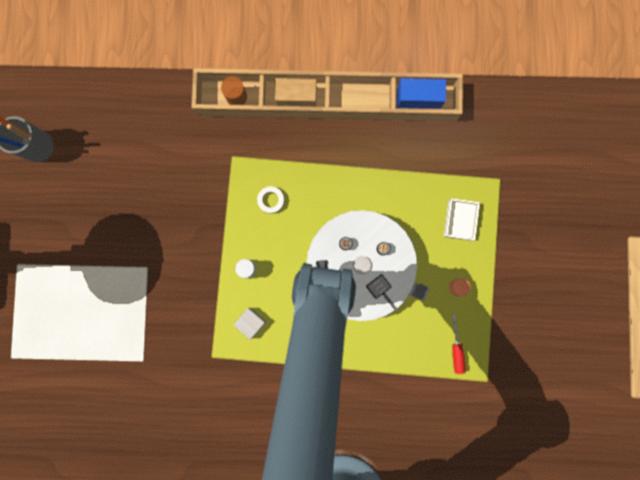

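The flick came out faster than planned at about 4.8 rad/s. The brake then bit earlier than I'd estimated, and the disc stopped 0.51 rad short of the block. Dragging it round isn't allowed, so I'll lift off and do the whole cycle again properly. That means a slower flick, a coast past the index, and a brake on a later pass with the measured brake lead.

```bash
cat > sim2.py <<'E'
import sim,numpy as np
def hit(th,p):
    c=58*np.array([np.cos(th),np.sin(th)])
    return np.hypot(*np.clip(np.abs(c-p)-[11,14.5],0,None))<15
sim.hit=hit
for s,e in(((52,-34.5),(87.5,48.5)),((50,-34.5),(85,53)),((50,-34.5),(80,60))):
    d=np.hypot(*np.subtract(e,s))
    for sp in(160,240):print(s,e,sp,[round(float(x),2) for x in sim.run(s,e,d/sp,sim.mj)])
E
python3 sim2.py
python3 - <<'E'
from h import *
p=read_eef_pos()
movel([p[0],p[1],.075+.05],None,.2)
for c in("top","scene"):
    im=read_camera(c);print(c,read_time_s(),cands(im,c,25))
print(read_ft_force())
E
```

```text
(52, -34.5) (87.5, 48.5) 160 [3.81, 0.23, 6.14, 10.72]
(52, -34.5) (87.5, 48.5) 240 [5.94, 0.16, 8.5, 10.72]
(50, -34.5) (85, 53) 160 [4.0, 0.24, 6.51, 10.4]
(50, -34.5) (85, 53) 240 [6.24, 0.17, 8.99, 10.37]
(50, -34.5) (80, 60) 160 [4.28, 0.26, 7.07, 9.29]
(50, -34.5) (80, 60) 240 [6.52, 0.18, 9.53, 9.31]
top 11.3 [(np.float64(5.7850067932453335), 33.95000000000002)]
scene 11.35 [(np.float64(5.777250397468061), 28.199999999999996)]
[-0.7042533   0.09879285  0.30064304]
```

```bash
cat > go2.py <<'E'
from h import *
import h,pickle
A0=IDX+5.78-np.pi/2
er=np.array([np.cos(A0),np.sin(A0)]);et=np.array([-er[1],er[0]])
loc=lambda a,b:C+er*a/1e3+et*b/1e3
y=np.array([-et[0],-et[1],0]);z=np.array([0,0,-1.]);Q=Ro.from_matrix(np.c_[np.cross(y,z),y,z]).as_quat()
s=loc(52,-34.5);e=loc(87.5,48.5)
def fit(D,t0,lo=5.8,hi=9.):
    D=np.array(D);t=D[:,0]-t0;wr=lambda x:(x+np.pi)%(2*np.pi)-np.pi
    best=(-1,)
    ths=np.arange(lo,hi,.06)
    for w in np.arange(.6,6.5,.05):
        d=coast(w,t)[0]
        n=(np.abs(wr(D[None,:,1]-ths[:,None]-d))<.1).sum(1);k=n.argmax()
        if n[k]>best[0]:best=(n[k],ths[k],w)
    x=np.array([best[1],best[2],1.])
    for tol in(.15,.1,.08):
        n=np.abs(wr(D[:,1]-x[0]-coast(x[1],t,.16*x[2],.06*x[2])[0]))<tol
        f=lambda x:np.r_[wr(D[n,1]-x[0]-coast(x[1],t[n],.16*x[2],.06*x[2])[0])/.02,(x[2]-1)/.15]
        x=least_squares(f,x).x
    return x,n.sum(),np.std(f(x)[:-1])*.02
if __name__=="__main__":
  movel([*s,.15],Q,.25)
  movel([*s,.057+.005+TIP],Q,.15)
  pause(.2);print(read_time_s(),read_eef_pos(),s,read_ft_force())
  movel([*e,.057+.005+TIP],Q,.10);t0=read_time_s()
  movel([*e,.057+.003+TIP],Q,.05)
  print("t0",t0,read_eef_pos(),e)
  D=[];imgs=[];braked=False;i=0
  tt=np.linspace(0,16,16001)
  try:
   while read_time_s()<t0+18:
    c=("top","scene")[i%2];i+=1
    t=read_time_s();im=read_camera(c);imgs.append((t,c,im))
    new=[(t,a) for a,sc in cands(im,c,28)];D+=new
    if len(D)<8: continue
    x,n,sd=fit(D,t0)
    if n<8: continue
    th,w=coast(x[1],tt,.16*x[2],.06*x[2]);th=th+x[0]
    lead=.04+.013*w; now=read_time_s()
    # choose pass: first pass >=18.85 with w<2.2, else 12.57 if 18.85 unreachable
    tgt=None
    for k in(3,4,5):
        j=np.searchsorted(th,2*np.pi*k)
        if j<len(tt) and .25<w[j]<2.2: tgt=k;break
    if tgt is None: tgt=2
    j=np.searchsorted(th+w*lead,2*np.pi*tgt)
    if i%15<1:print(round(now,2),x.round(3),n,len(D),round(sd,4),"pass",tgt,"cmd",round(t0+tt[min(j,16000)],3),"w",round(w[min(j,16000)],2))
    if j>=len(tt):continue
    tc=t0+tt[j]
    if tc-now<.09 and n>=12:
        if tc-now>.004:pause(tc-now)
        tb=read_time_s();movel([*e,.056+TIP],Q,.15);te=read_time_s()
        braked=True;print("brake",tb,"want",tc,"end",te,x,n,sd,"pass",tgt,"w",w[j],"F",read_ft_force());break
  finally:
   pickle.dump((t0,D,imgs),open("log2.pkl","wb"))
  for c in("top","scene"):
    im=read_camera(c);print(c,read_time_s(),cands(im,c,20));cv2.imwrite(f"pics/c_{c}.png",im[:,:,::-1])
  print(braked,read_eef_pos(),read_ft_force())
E
python3 go2.py
```

```text
12.8833 [0.51379604 0.02637406 0.0821602 ] [0.51270301 0.02620537] [ 0.0081159  -0.55369554  0.60412204]
t0 13.9333 [0.42629631 0.00133885 0.0788822 ] [0.42593235 0.00130349]
14.93 [8.28  2.973 0.999] 11 11 0.0028 pass 3 cmd 19.773 w 0.94
15.68 [8.281 2.959 0.915] 20 20 0.006 pass 3 cmd 19.414 w 1.12
16.43 [8.288 2.935 0.861] 35 35 0.0051 pass 3 cmd 19.26 w 1.21
17.18 [8.28  2.954 0.89 ] 50 50 0.0055 pass 3 cmd 19.324 w 1.17
17.93 [8.272 2.972 0.914] 63 63 0.0076 pass 3 cmd 19.372 w 1.14
18.68 [8.271 2.974 0.916] 65 65 0.0075 pass 3 cmd 19.375 w 1.13
brake 19.3833 want 19.3793 end 19.6333 [8.26950541 2.97612609 0.91830552] 75 0.007475397724430128 pass 3 w 1.130494984573143 F [-2.60741795  0.59676564 12.40986429]
top 19.6833 []
scene 19.7333 []
True [0.42702242 0.00179785 0.07606819] [-2.30429046  0.63299272 11.60862686]
```

Run:
```python
from h import *
p=read_eef_pos()
movel([p[0],p[1],.13],None,.15)
movel([.40,.12,.25],None,.25)
move_ptp([.25,.5,.30],read_tcp_rot())
for c in("top","scene"):
    im=read_camera(c);print(c,read_time_s(),cands(im,c,20));cv2.imwrite(f"pics/d_{c}.png",im[:,:,::-1])
im=read_camera("top");cv2.imwrite("pics/d_crop.png",cv2.resize(im[190:340,280:480,::-1],None,fx=4,fy=4,interpolation=cv2.INTER_CUBIC))
pause(.5);print(cands(read_camera("top"),"top",20),read_ft_force(),read_time_s())
```

```text
top 22.6583 [(np.float64(6.324549887049198), 105.3)]
scene 22.7083 [(np.float64(6.316807198190634), 108.15)]
[(np.float64(6.324549333854507), 105.25000000000001)] [-0.05607761 -0.1098767  -1.02127133] 23.3083
```

View pics/d_top.png

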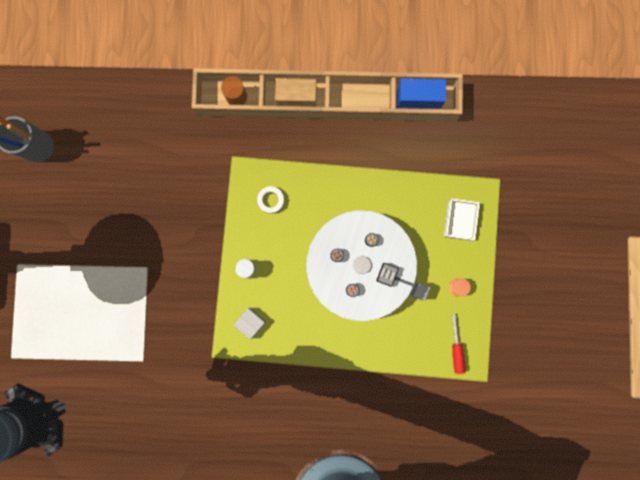

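View pics/d_crop.png

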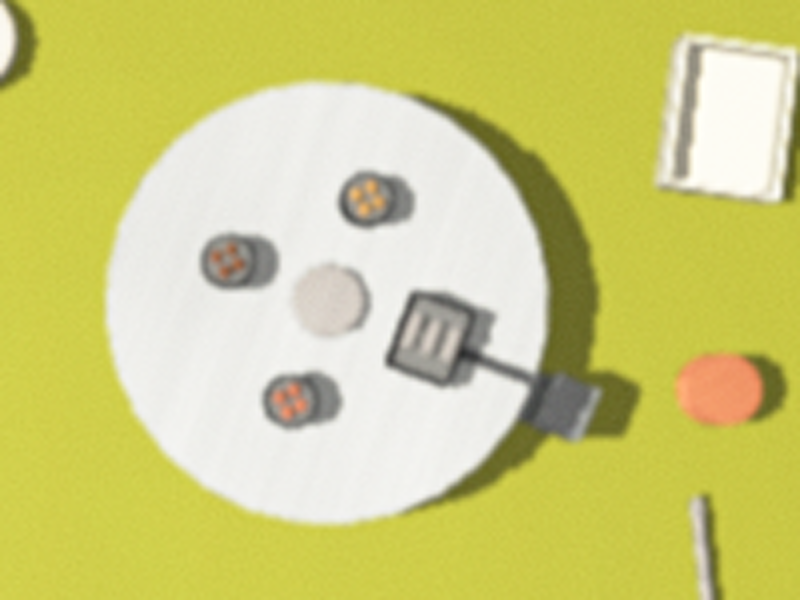

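The line's outer end, near (530,380) in the crop, sits in front of the block, about 0.04 rad (4–5 mm) past the middle and within ±15 mm. The disc is at rest, the other things are where they were, and the hand is clear.

```bash
python3 -c "
from bench import *
sign_off();print(read_time_s())"
```

```text
the job is handed in; nothing more can be done
the job is handed in; nothing more can be done
```

The carousel runs freely and is stopped with its line within the width of the index block. However, it took two spins, because the first brake stopped it in the wrong place.

- **First spin (failed stop):** The flick on the rectangular cup came out at about 4.8 rad/s, faster than planned. I braked on the next pass, but the brake bit earlier than estimated and stopped the disc about 0.51 rad short of the block. I didn't drag it round; I lifted off and started again. A strict reading of "do not brake it elsewhere" could count this stop against the job.
- **Second spin:** I flicked a round cup anticlockwise to about 3 rad/s and let the disc coast. The rectangular cup passed the block once untouched. On the following pass I braked on the rim at about 1.1 rad/s, using the lead measured from the first brake, with a press of about 12 N. Then I took the hand away.
- **Last checks:** The two cameras put the line 0.034 and 0.041 rad past the middle of the block, about 4–5 mm against the 15 mm half width. A second look about 0.6 s later showed no change. In the last top picture the other things on the mat look unmoved. The last clock reading before hand-in was about 23.3 s.
- **Other contact:** Before the first flick I pressed a fingertip lightly on bare mat to calibrate the braking press, reaching about 38 N.

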